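# Draw the amber glass standard into the photometer's beam and hold it at the click

## Task

The photometer is being checked with its coloured glass standards: look in which place of the cell carriage the amber (orange) glass stands, take the black pull knob and draw the carriage slowly out until the ball detent clicks with the amber glass in the light beam, level with the red index lines. Keep your grip on the knob and hold the carriage at that notch for the reading: you finish while still holding the knob. Do not touch or lift the glasses, and leave the other things on the bench where they are.

Things in the scene. Friction and masses are not known exactly. Their poses are not given: they have to be found in the camera images.
- photometer: bench photometer, fixed, pale grey. Origin on the bench straight below the light beam; +x points from its front to its rear, +z up. Front face at x = -107 mm; deck 95 mm high; blue-grey rear housing (x 110 to 250) 180 mm high; case from y = -120 to 260 mm. An open black well in the deck (x -87 to 87, 48 mm wide, centred on y = 0) holds the cell carriage, which slides along x
- beam (a point): point where the light beam crosses the well, 55 mm straight above the photometer's origin; the beam runs along the photometer's y. A red index line on the deck at each side of the well and a small round brass window in each well wall mark it
- carriage (a joint): travel of the cell carriage (m): 0 = rod home (the start), growing as the knob is pulled out to the photometer's -x. Its four cell places are 20 mm apart; at 0 they stand at x = 0, 20, 40, 60 mm. A sprung ball drops into notches of the bar at 0, 0.02, 0.04, 0.06; stops at -0.003, 0.067. Friction 1 N; a notch draws the carriage in over the last 3 mm from either side and takes 4 to 7 N to leave
- pull_knob: black round knob on the pull bar that comes out of the photometer's front: a cylinder 22 mm in diameter, 26 mm long, its axis along the photometer's x. Origin at its centre, 60 mm above the bench, 152 mm in front of the beam when home (45 mm from the front face); same axes as the photometer; moves with the carriage. A steel bar 8 mm wide joins it to the case
- amber_glass: the amber (orange) glass standard: a solid square glass block standing upright in one of the four places of the carriage, 12.5 x 12.5 x 45 mm, origin at the centre of its underside, 31 mm above the bench. It starts in the second, third or fourth place (20, 40 or 60 mm behind the beam)
- green_glass: the green glass standard: a solid square glass block standing upright in one of the four places of the carriage, 12.5 x 12.5 x 45 mm, origin at the centre of its underside, 31 mm above the bench
- blue_glass: the blue glass standard: a solid square glass block standing upright in one of the four places of the carriage, 12.5 x 12.5 x 45 mm, origin at the centre of its underside, 31 mm above the bench
- clear_glass: the clear glass blank: a solid square glass block standing upright in one of the four places of the carriage, 12.5 x 12.5 x 45 mm, origin at the centre of its underside, 31 mm above the bench, always in the first place
- calculator: bystander: turquoise pocket calculator, 78 x 150 x 10 mm, lying flat, origin at the centre of its underside
- vial: bystander: small capped vial, 26 mm in diameter, 62 mm tall, origin at the centre of its underside
- beaker: bystander: glass beaker, 62 mm in diameter, 70 mm tall, origin at the centre of its underside
- dish: bystander: flat glass dish, 90 mm in diameter, 14 mm tall, origin at the centre of its underside
- wash_bottle: bystander: white bottle with a red cap, 64 mm in diameter, 150 mm tall, origin at the centre of its underside
- spatula: bystander: steel spoon spatula, 150 mm long, lying flat

How it is judged:
On the way:
1. the carriage is being drawn out by its knob: the fingers hold the knob and the carriage has left the home notch (value of joint carriage above 0.006 m and contact force between the fingers and pull_knob above 0.5 N), for 0.1 s.
At the end, for the whole second after the job is handed in: for the last second the carriage rests within 2 mm of a notch with the amber glass in the beam (within 3.5 mm), the fingers hold the knob with over 1 N, all four glasses stand seated (4 mm) and upright (0.15 rad), and no bystander has moved 30 mm ((value of joint carriage between 0.018 and 0.022 m or value of joint carriage between 0.038 and 0.042 m or value of joint carriage between 0.058 and 0.062 m) and x of amber_glass in the frame of beam between -0.0035 and 0.0035 m and y of amber_glass in the frame of beam between -0.0035 and 0.0035 m and contact force between the fingers and pull_knob above 1 N and velocity of joint carriage between -0.005 and 0.005 m/s and angle between each of amber_glass, clear_glass, green_glass, blue_glass's own z axis and vertical below 0.15 rad and height (world z) of amber_glass between 0.027 and 0.035 m and height (world z) of clear_glass between 0.027 and 0.035 m and height (world z) of green_glass between 0.027 and 0.035 m and height (world z) of blue_glass between 0.027 and 0.035 m and distance of each of calculator, vial, beaker, dish, wash_bottle, spatula from where it was at the start of the episode below 0.03 m); the arm keeps its last pose, push and grip.
It fails at once if a glass is touched by the fingers or the arm with more than 0.5 N (contact force between any of the fingers, the arm and amber_glass above 0.5 N or contact force between any of the fingers, the arm and clear_glass above 0.5 N or contact force between any of the fingers, the arm and green_glass above 0.5 N or contact force between any of the fingers, the arm and blue_glass above 0.5 N).
It fails at once if a glass is lifted out of its place (height (world z) of any of amber_glass, clear_glass, green_glass, blue_glass above 0.045 m).
It fails at once if a bystander is moved 30 mm or more (distance of any of calculator, vial, beaker, dish, wash_bottle, spatula from where it was at the start of the episode above 0.03 m).
It also fails if it takes over 35 s, if anything falls off the work surface, if the arm or the gripper's body presses on something with over 40 N, if the wrist force passes 120 N, or if a joint passes its speed limit or range.

## Robot

A 6-joint arm with a two-finger parallel gripper is mounted at the origin on the work surface. World frame = base frame: x ahead of the robot, y to its left, z up, the work surface at z = 0. Lengths are in m, angles in rad, forces in N, time in s.
With the tool pointing down it reaches from about 0.375 to 0.925 m from the base axis. Payload 5.7 kg.
Tool frame: the origin (TCP) lies on the centre line of the jaws, within the pads' length; the fingertips stand manip.nose_length ahead of it and the grasp point (between the pads) lies 3 mm ahead of it (manip.nose_length is the distance from the TCP to the fingertips, in m); z points along the fingers, y is the direction in which the jaws open and shut (so a half turn about z gives the same grasp; the last joint's range is limited). The gripper opens to 88 mm and grips with 3 to 60 N. Pads are 20 mm wide; open, the fingers measure 115 mm over their backs; the gripper's body (75 mm by 178 mm) begins 61 mm behind the grasp point.
Start: joints at [1.034, 0.359, 1.51, -0, 1.272, -0.115], TCP at [0.246, 0.547, 0.245] pointing down, gripper open.
Joint ranges: [-2.97, 2.97], [-1.01, 2.36], [0.21, 2.38], [-0.96, 4.11], [0.2, 2.71], [-2.98, 2.98]. Speed limits (rad/s): [2.39, 2.39, 3.14, 3.14, 3.14, 3.14].

## Interface

Orientations are given as a unit quaternion [w, x, y, z].
In Python, from bench import telemetry, cams, manip gives the robot as it stands. The module is installed in compiled form; this text tells all that it offers.
- The arm moves only by the tool apply_moves, never from a script. Its argument "plan" is a list of rows, each an object with "fingers": the gripper's target within -1 to 1 (fully open at 1, half-way at 0, shut at -1); "dp": the shift along the tool's x, y, z in m, a list of three; "twist": the turn, a rotation vector about the tool's x, y, z in rad, a list of three. In form: [{"fingers": fingers, "dp": [tx, ty, tz], "twist": [ax, ay, az]}, ...]. A call has 1 to 5 rows; each row is the pose to reach, as a shift and turn from the pose commanded when the call began, along the tool's axes at that moment; what a row does not reach only later rows make up. A row lasts 1/10 s, in which the tool goes at most 50 mm and 8.59 degrees, less where a joint would pass 70% of its speed; a pose out of reach is approached as far as the arm can. A call with a gripper value outside its range is refused whole. The fingers move at their own pace and stop on an object; "grip_force" is the grip in N (left out, the last holds). Time passes only in rows, so rows that repeat a pose let the fingers close. It gives the time, the measured TCP pose, the force and the opening at its end, in the units of the state.
- telemetry.observe(): the state, without advancing time (a new reading comes with each control period).
- cams.grab_frame(name): name is "scene" or "top" or "wrist"; returns a dict with "img" (420x560x3 uint8, red, green, blue), "camera_matrix" (3x3 intrinsics, pixels), "origin" and "orientation" of the camera in the world. Camera axes: x right, y down, z forward; pixel columns grow to the right and rows downward; lengths in m; the calibration is good to about 2 mm. The wrist camera is an equidistant fisheye: a pixel r from the principal point sees the ray r / f radians off the axis. A picture is of the moment at which its call begins. There is no depth.
- manip.sign_off(): hands the job in, once; it reports no verdict.
The state is a dict: "time": time; "joint_positions": joint angles; "dq": joint speeds; "joint_torque": joint torques, N m; "eef_pos": TCP position; "orientation": TCP orientation; "contact_force": force on the tool from outside, world axes, zero at the start; "ft_torque": the same for the moment, N m; "width": finger opening in m.
Only numpy, scipy, OpenCV 4.12 (cv2) and the standard library are available. Lean on these libraries where they do the work, as an engineer would, in place of code of your own. Each camera call takes 0.05 s, during which the arm holds its last target. There are 200 camera calls.

## Working session

There is one attempt and no reset: what is moved stays moved. The work goes in short steps, Python scripts to look and compute and a tool call to move; the robot and the scene stay as the last step left them, time stands still between calls to the robot, and variables do not carry over. Pictures are saved under pics/ and viewed, about 8 in all and at most 12, crops included, and the job is handed in when it is done.

Besides the shell and the picture viewer there is one more tool, called after ">>>" in YAML: its name, and indented under it one key for each argument. apply_moves: Moves the arm, as the interface text tells. Its arguments: {"type":"object","properties":{"plan":{"type":"array"},"grip_force":{"type":"number"}},"required":["plan"]}

```bash
mkdir -p pics
cat > h.py <<'E'
import numpy as np, cv2
from scipy.spatial.transform import Rotation as R
from bench import telemetry, cams, manip
def rot(q): return R.from_quat([q[1],q[2],q[3],q[0]]).as_matrix()
def grab(n,f=None):
    c=cams.grab_frame(n)
    if f: cv2.imwrite('pics/'+f,cv2.cvtColor(c['img'],cv2.COLOR_RGB2BGR))
    return c
def ray(c,u,v,fish=False):
    K=np.array(c['camera_matrix']); x=(u-K[0,2])/K[0,0]; y=(v-K[1,2])/K[1,1]
    if fish:
        r=np.hypot(x,y); s=np.sin(r)/max(r,1e-9); d=np.array([x*s,y*s,np.cos(r)])
    else: d=np.array([x,y,1.])
    d=rot(c['orientation'])@d
    return np.array(c['origin']),d/np.linalg.norm(d)
def plane(c,u,v,z,fish=False):
    o,d=ray(c,u,v,fish); return o+d*(z-o[2])/d[2]
def tri(r1,r2):
    (o1,d1),(o2,d2)=r1,r2
    s=np.linalg.lstsq(np.c_[d1,-d2],o2-o1,rcond=None)[0]
    a,b=o1+s[0]*d1,o2+s[1]*d2
    return (a+b)/2,np.linalg.norm(a-b)
E
python3 - <<'E'
from h import *
for n in('scene','top'):
    c=grab(n,n+'1.png'); print(n,c['origin'],c['orientation'],np.array(c['camera_matrix']).tolist())
print(telemetry.observe(),manip.nose_length)
E
```

```text
scene [1.17148527 0.51977735 0.71203073] [-0.20398056  0.39869552  0.80571437 -0.38763147] [[476.8209811951256, 0.0, 279.3612336896298], [0.0, 476.8209811951256, 209.50217970723656], [0.0, 0.0, 1.0]]
top [0.44608418 0.07864159 1.22650192] [ 0.01919857 -0.70492013  0.70844578 -0.02869844] [[543.0698718431939, 0.0, 281.33326845856027], [0.0, 543.0698718431939, 211.67991085708007], [0.0, 0.0, 1.0]]
{'time': 0.1, 'joint_positions': array([ 1.03389739e+00,  3.59458510e-01,  1.51130601e+00,  9.03808559e-06,
        1.27249933e+00, -1.15150784e-01]), 'dq': array([-0.00021554, -0.00128704, -0.00364985,  0.00070349, -0.00058654,
        0.00182745]), 'joint_torque': array([ 1.46209226e-03, -5.16355491e+01, -2.71410996e+01,  6.77613239e-02,
        2.74915423e-02, -2.90156294e-06]), 'eef_pos': array([0.24534792, 0.54691042, 0.24388534]), 'orientation': array([-2.71716164e-04,  2.09315924e-01,  9.77847711e-01, -7.90198384e-04]), 'contact_force': array([-0.59320468, -0.61529163,  0.03254065]), 'ft_torque': array([ 0.01846283, -0.02387509,  0.03237886]), 'width': 0.08788445274929367} 0.022
```

View pics/scene1.png

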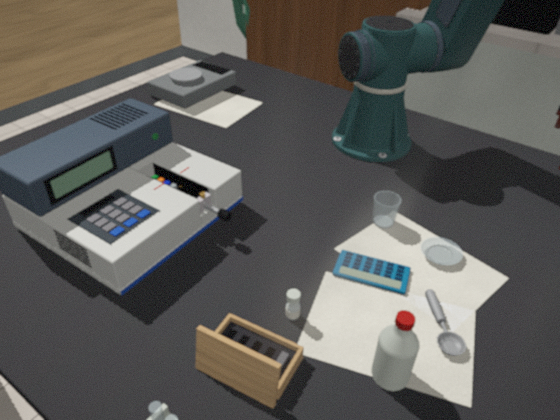

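View pics/top1.png

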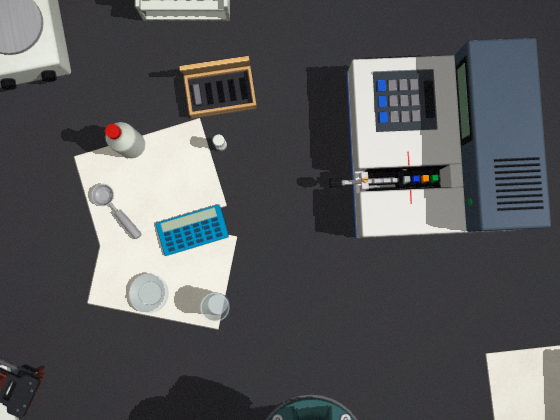

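The scene view shows the knob at about (225,214). The top view shows it at about (337,183), with the red index lines at (408,157) and (411,197) and glasses at u≈406 clear, 416 blue, 426 amber, 435 green. That puts amber third, which I'll now measure.

Run:
```python
from h import *
t=grab('top'); s=grab('scene')
def blobs(c,roi,lo,hi,mn=3):
    x0,y0,x1,y1=roi; h=cv2.cvtColor(c['img'][y0:y1,x0:x1],cv2.COLOR_RGB2HSV)
    m=cv2.inRange(h,lo,hi); n,l,st,ce=cv2.connectedComponentsWithStats(m)
    return [(ce[i]+[x0,y0],int(st[i,4])) for i in range(1,n) if st[i,4]>=mn]
roi=(395,140,450,215)
for nm,lo,hi in(('red',(0,120,120),(7,255,255)),('amber',(9,150,120),(25,255,255)),('green',(45,120,60),(85,255,255)),('blue',(105,120,60),(130,255,255))):
    for ce,a in blobs(t,roi,lo,hi): print(nm,ce.round(1),a,plane(t,*ce,.095 if nm=='red' else .076).round(4))
# knob
k,d=tri(ray(t,337,183),ray(s,225,214)); print('knob tri',k.round(4),d, plane(t,337,183,.06).round(4))
a=cv2.resize(t['img'][150:215,310:450],None,fx=5,fy=5,interpolation=cv2.INTER_CUBIC)
b=cv2.resize(s['img'][150:235,140:250],None,fx=3,fy=3,interpolation=cv2.INTER_CUBIC)
o=np.zeros((600,700,3),np.uint8); o[:325]=a; o[330:330+255,:330]=b
cv2.imwrite('pics/z.png',o[...,::-1])
```

```text
red [408. 158.] 13 [ 0.6351 -0.2046  0.095 ]
red [410.4 196.6] 16 [ 0.5533 -0.208   0.095 ]
amber [425.  177.8] 44 [ 0.5954 -0.2449  0.076 ]
green [434.1 177.9] 47 [ 0.5951 -0.2645  0.076 ]
blue [415.5 178.4] 57 [ 0.5941 -0.2246  0.076 ]
knob tri [ 0.5848 -0.0554  0.0605] 0.006436912000811919 [ 0.5869 -0.0581  0.06  ]
```

View pics/z.png

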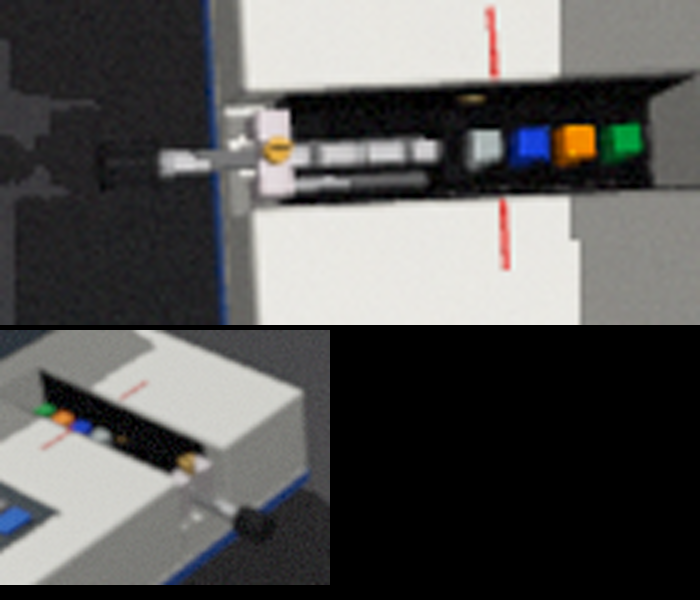

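The three checks agree. The red lines give the beam at about (0.594,-0.206), with the photometer's +x along (0.04,-1.0). Blue, amber and green stand about 20, 40 and 60 mm behind it, so amber is third and the target travel is 0.040. The knob triangulates to (0.586,-0.056,0.0605), against 0.060 in the text. Now the approach.

>>> apply_moves:
  plan:
    - {"fingers": 1, "dp": [-0.04, -0.029, 0], "twist": [0, 0, 0.08]}
    - {"fingers": 1, "dp": [-0.08, -0.058, 0], "twist": [0, 0, 0.16]}
    - {"fingers": 1, "dp": [-0.12, -0.087, 0], "twist": [0, 0, 0.24]}
    - {"fingers": 1, "dp": [-0.16, -0.116, 0], "twist": [0, 0, 0.32]}
    - {"fingers": 1, "dp": [-0.2, -0.145, 0], "twist": [0, 0, 0.4]}

```text
time: 0.7
eef_pos: [0.3693, 0.3315, 0.2446]
orientation: [0.0, 0.401, 0.916, 0.0]
contact_force: [0.4, -0.1, 0.8]
width: 0.0877
```

>>> apply_moves:
  plan:
    - {"fingers": 1, "dp": [-0.048, -0.011, 0], "twist": [0, 0, 0.08]}
    - {"fingers": 1, "dp": [-0.096, -0.022, 0], "twist": [0, 0, 0.16]}
    - {"fingers": 1, "dp": [-0.144, -0.034, 0], "twist": [0, 0, 0.24]}
    - {"fingers": 1, "dp": [-0.192, -0.045, 0], "twist": [0, 0, 0.32]}
    - {"fingers": 1, "dp": [-0.24, -0.057, 0], "twist": [0, 0, 0.4]}

```text
time: 1.2
eef_pos: [0.4911, 0.1167, 0.2447]
orientation: [0.0, 0.575, 0.818, 0.0]
contact_force: [-0.2, 1.6, -0.9]
width: 0.0879
```

Run:
```python
from h import *
o=telemetry.observe(); M=rot(o['orientation']); print(o['eef_pos'],M.round(4).tolist())
d=np.array([.587,-.056,.16])-o['eef_pos']; print('dp',M.T@d, 'turn',np.arctan2(M[1,1],M[0,1])-.0415)
```

```text
[0.49108418 0.11674193 0.24474926] [[-0.3388, 0.9409, 0.0003], [0.9409, 0.3388, 0.0001], [-0.0, 0.0003, -1.0]]
dp [-0.19502008  0.03169442  0.08476254] turn 0.30412400545462015
```

>>> apply_moves:
  plan:
    - {"fingers": 1, "dp": [-0.045, 0.008, 0.015], "twist": [0, 0, 0.07]}
    - {"fingers": 1, "dp": [-0.09, 0.016, 0.03], "twist": [0, 0, 0.14]}
    - {"fingers": 1, "dp": [-0.135, 0.024, 0.05], "twist": [0, 0, 0.21]}
    - {"fingers": 1, "dp": [-0.178, 0.03, 0.07], "twist": [0, 0, 0.28]}
    - {"fingers": 1, "dp": [-0.195, 0.032, 0.085], "twist": [0, 0, 0.304]}

```text
time: 1.7
eef_pos: [0.5888, -0.0572, 0.1584]
orientation: [0.001, 0.693, 0.721, -0.0]
contact_force: [0.0, -0.2, -0.4]
width: 0.0876
```

Run:
```python
from h import *
o=telemetry.observe(); M=rot(o['orientation']); print(o['eef_pos'],M.round(4).tolist())
c=grab('wrist','w1.png'); print(c['origin'],c['orientation'],c['camera_matrix'])
```

```text
[ 0.58882915 -0.05721343  0.15837453] [[-0.0404, 0.9992, 0.0008], [0.9992, 0.0404, -0.0011], [-0.0011, 0.0007, -1.0]]
[0.58591534 0.01992756 0.29872192] [0.14250439 0.98959062 0.01975342 0.00356556] [[325.1922621    0.         279.81651896]
 [  0.         325.1922621  208.24803614]
 [  0.           0.           1.        ]]
```

View pics/w1.png

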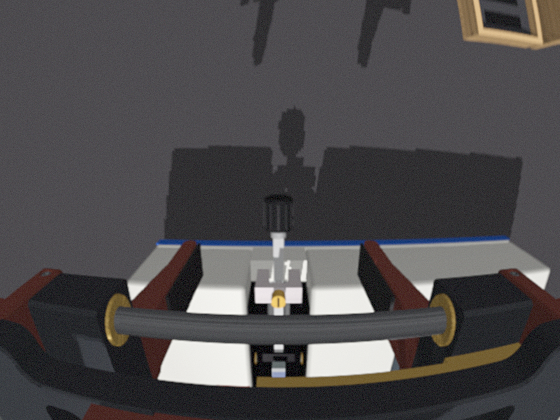

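The wrist view shows the knob at about u 264–293, v 196–233, midway between the open fingers. I'll cross-check its position.

Run:
```python
from h import *
c=grab('wrist'); 
for p in((279,197),(279,214),(278,233)): print(p,plane(c,*p,.06,True).round(4),plane(c,*p,.071,True).round(4))
for p in((264,215),(293,215)): print(p,plane(c,*p,.06,True).round(4))
t=grab('top'); k,e=tri(ray(c,279,214,True),ray(t,335.8,182.6)); print(k,e)
o=telemetry.observe();print(o['eef_pos'])
```

```text
(279, 197) [ 0.5869 -0.0412  0.06  ] [ 0.5868 -0.0384  0.071 ]
(279, 214) [ 0.5874 -0.0546  0.06  ] [ 0.5873 -0.0511  0.071 ]
(278, 233) [ 0.5873 -0.0701  0.06  ] [ 0.5872 -0.0659  0.071 ]
(264, 215) [ 0.576  -0.0558  0.06  ]
(293, 215) [ 0.5981 -0.055   0.06  ]
[ 0.58774839 -0.05559036  0.05738984] 0.0006930968296264155
[ 0.58612146 -0.05378401  0.1583122 ]
```

Knob confirmed at (0.587,-0.055), 22 mm wide, with a height of 57–60 mm from the views. Descending.

>>> apply_moves:
  plan:
    - {"fingers": 1, "dp": [0, 0, 0.03], "twist": [0, 0, 0]}
    - {"fingers": 1, "dp": [0, 0, 0.06], "twist": [0, 0, 0]}
    - {"fingers": 1, "dp": [0, 0, 0.085], "twist": [0, 0, 0]}
    - {"fingers": 1, "dp": [0, 0, 0.096], "twist": [0, 0, 0]}
    - {"fingers": 1, "dp": [0, 0, 0.096], "twist": [0, 0, 0]}
  grip_force: 25

```text
time: 2.35
eef_pos: [0.5858, -0.0521, 0.0631]
orientation: [-0.001, 0.69, 0.724, -0.001]
contact_force: [0.4, -1.3, 0.1]
width: 0.0881
```

>>> apply_moves:
  plan:
    - {"fingers": -1, "dp": [0, 0, 0], "twist": [0, 0, 0]}
    - {"fingers": -1, "dp": [0, 0, 0], "twist": [0, 0, 0]}
    - {"fingers": -1, "dp": [0, 0, 0], "twist": [0, 0, 0]}
    - {"fingers": -1, "dp": [0, 0, 0], "twist": [0, 0, 0]}
    - {"fingers": -1, "dp": [0, 0, 0], "twist": [0, 0, 0]}
  grip_force: 25

```text
time: 2.85
eef_pos: [0.5874, -0.0538, 0.0642]
orientation: [0.0, 0.691, 0.723, 0.0]
contact_force: [0.4, -0.4, 0.7]
width: 0.0512
```

Run:
```python
from h import *
for i in range(3):
    c=grab('wrist',f'w2.png'); o=telemetry.observe(); print(o['eef_pos'],o['contact_force'],o['width'])
print(rot(o['orientation']).round(3).tolist())
```

```text
[ 0.58729892 -0.05380351  0.06397089] [ 0.00315011 -0.21928429  0.56251237] 0.047779548922341326
[ 0.58720987 -0.05379193  0.06385433] [0.40338297 0.08879376 0.72973304] 0.04312147435308467
[ 0.58718568 -0.05377279  0.06377252] [-0.48127736  0.50634237  0.40181553] 0.03907521011459769
[[-0.045, 0.999, 0.0], [0.999, 0.045, -0.0], [-0.0, 0.0, -1.0]]
```

View pics/w2.png

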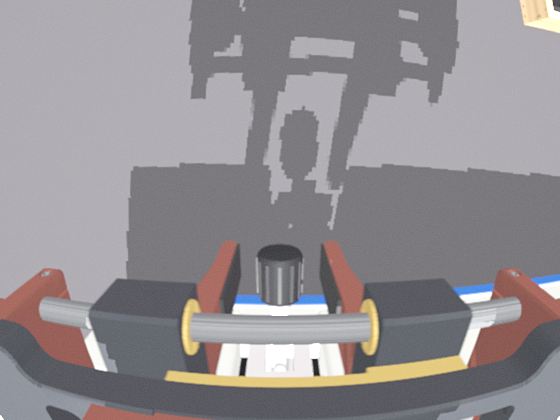

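The fingers straddle the knob (257–303, 248–303) and are still closing at 39 mm. I'll let them finish.

>>> apply_moves:
  plan:
    - {"fingers": -1, "dp": [0, 0, 0], "twist": [0, 0, 0]}
    - {"fingers": -1, "dp": [0, 0, 0], "twist": [0, 0, 0]}
    - {"fingers": -1, "dp": [0, 0, 0], "twist": [0, 0, 0]}
    - {"fingers": -1, "dp": [0, 0, 0], "twist": [0, 0, 0]}
    - {"fingers": -1, "dp": [0, 0, 0], "twist": [0, 0, 0]}

```text
time: 3.5
eef_pos: [0.587, -0.0537, 0.0636]
orientation: [-0.0, 0.691, 0.723, -0.0]
contact_force: [0.4, -0.7, 0.2]
width: 0.0215
```

Run:
```python
from h import *
p=[]
for i in range(4):
    cams.grab_frame('wrist'); o=telemetry.observe(); p.append(o['eef_pos']); print(o['eef_pos'].round(4),o['contact_force'].round(1),o['width'].round(4) if hasattr(o['width'],'round') else o['width'])
```

```text
[ 0.587  -0.0537  0.0636] [ 0.5 -0.9 -0.1] 0.02180013714420755
[ 0.587  -0.0537  0.0636] [-0.3 -0.2  0.2] 0.021522260237604878
[ 0.587  -0.0537  0.0636] [-1.  -0.5  0.1] 0.021962944186326102
[ 0.5871 -0.0537  0.0636] [-0.2  0.9 -0.1] 0.021357619532087625
```

Gripped, 22 mm wide. Tool +x is the pull direction, so I'll draw slowly.

>>> apply_moves:
  plan:
    - {"fingers": -1, "dp": [0.002, 0, 0], "twist": [0, 0, 0]}
    - {"fingers": -1, "dp": [0.004, 0, 0], "twist": [0, 0, 0]}
    - {"fingers": -1, "dp": [0.006, 0, 0], "twist": [0, 0, 0]}
    - {"fingers": -1, "dp": [0.008, 0, 0], "twist": [0, 0, 0]}
    - {"fingers": -1, "dp": [0.01, 0, 0], "twist": [0, 0, 0]}

```text
time: 4.2
eef_pos: [0.5866, -0.0434, 0.0636]
orientation: [-0.0, 0.691, 0.723, -0.0]
contact_force: [-0.1, -1.1, -1.9]
width: 0.0215
```

>>> apply_moves:
  plan:
    - {"fingers": -1, "dp": [0.003, 0, 0], "twist": [0, 0, 0]}
    - {"fingers": -1, "dp": [0.006, 0, 0], "twist": [0, 0, 0]}
    - {"fingers": -1, "dp": [0.009, 0, 0], "twist": [0, 0, 0]}
    - {"fingers": -1, "dp": [0.012, 0, 0], "twist": [0, 0, 0]}
    - {"fingers": -1, "dp": [0.014, 0, 0], "twist": [0, 0, 0]}

```text
time: 4.7
eef_pos: [0.5861, -0.0296, 0.0636]
orientation: [0.0, 0.691, 0.723, -0.0]
contact_force: [-0.1, -2.0, -3.5]
width: 0.0214
```

>>> apply_moves:
  plan:
    - {"fingers": -1, "dp": [0.003, 0, 0], "twist": [0, 0, 0]}
    - {"fingers": -1, "dp": [0.006, 0, 0], "twist": [0, 0, 0]}
    - {"fingers": -1, "dp": [0.009, 0, 0], "twist": [0, 0, 0]}
    - {"fingers": -1, "dp": [0.01, 0, 0], "twist": [0, 0, 0]}
    - {"fingers": -1, "dp": [0.01, 0, 0], "twist": [0, 0, 0]}

```text
time: 5.2
eef_pos: [0.5856, -0.0191, 0.0636]
orientation: [-0.0, 0.691, 0.723, 0.0]
contact_force: [1.5, 1.0, -3.4]
width: 0.0214
```

Run:
```python
from h import *
t=grab('top')
o=telemetry.observe(); print(o['eef_pos'],o['contact_force'],o['width'])
w=grab('wrist','w3.png')
a=cv2.resize(t['img'][140:220,330:450],None,fx=5,fy=5,interpolation=cv2.INTER_CUBIC); cv2.imwrite('pics/t3.png',a[...,::-1])
```

```text
[ 0.58562252 -0.01916066  0.06364779] [-0.29311787  1.59744138 -2.92639177] 0.0214351663239645
```

View pics/t3.png

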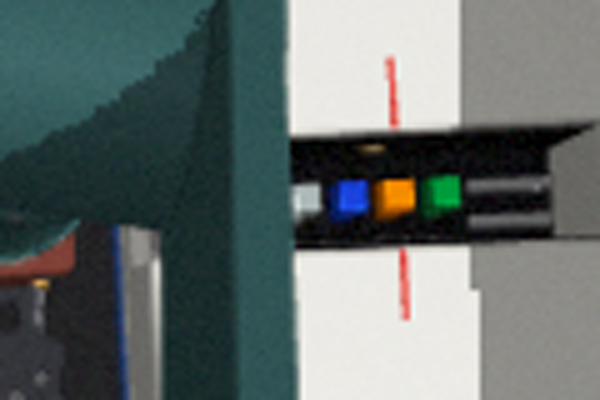

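The view shows amber at (395,197), near the index lines at about 399 (before parallax). TCP travel is about 34.6 mm, so roughly 5 mm remains. Measuring precisely.

```bash
cat > m.py <<'E'
from h import *
t=grab('top'); o=telemetry.observe()
h=cv2.cvtColor(t['img'][140:215,388:450],cv2.COLOR_RGB2HSV)
S={'amber':((9,150,120),(25,255,255),-.2449),'green':((45,120,60),(85,255,255),-.2645),'blue':((105,120,60),(130,255,255),-.2246)}
for n,(lo,hi,y0) in S.items():
    m=cv2.inRange(h,lo,hi)
    if n=='blue': m[:, 30:]=0
    k,l,st,ce=cv2.connectedComponentsWithStats(m)
    i=1+st[1:,4].argmax(); p=plane(t,*(ce[i]+[388,140]),.076); print(n,st[i,4],p.round(4),'travel',round(p[1]-y0,4))
print(o['time'],o['eef_pos'].round(4),'tcp travel',o['eef_pos'][1]+.0537,o['contact_force'].round(1),o['width'])
E
python3 m.py
```

```text
amber 46 [ 0.5934 -0.2102  0.076 ] travel 0.0347
green 50 [ 0.5945 -0.2299  0.076 ] travel 0.0346
blue 60 [ 0.5922 -0.19    0.076 ] travel 0.0346
5.35 [ 0.5856 -0.0193  0.0636] tcp travel 0.03442106986423216 [-0.1  0.4 -3. ] 0.02175750944778326
```

Both measures give about 34.6 mm, so 5.4 mm more.

>>> apply_moves:
  plan:
    - {"fingers": -1, "dp": [0.002, 0, 0], "twist": [0, 0, 0]}
    - {"fingers": -1, "dp": [0.004, 0, 0], "twist": [0, 0, 0]}
    - {"fingers": -1, "dp": [0.0055, 0, 0], "twist": [0, 0, 0]}
    - {"fingers": -1, "dp": [0.0055, 0, 0], "twist": [0, 0, 0]}
    - {"fingers": -1, "dp": [0.0055, 0, 0], "twist": [0, 0, 0]}

```text
time: 5.85
eef_pos: [0.5854, -0.014, 0.0637]
orientation: [-0.0, 0.691, 0.723, 0.0]
contact_force: [-0.3, 0.6, -3.0]
width: 0.0211
```

```bash
python3 m.py
python3 - <<'E'
from h import *
t=grab('top'); s=grab('scene'); 
o=np.zeros((420,700,3),np.uint8); o[:,:560]=s['img']; o[:240,340:700]=cv2.resize(t['img'][140:220,330:450],None,fx=3,fy=3,interpolation=cv2.INTER_CUBIC)
cv2.imwrite('pics/f.png',o[...,::-1])
E
```

```text
amber 47 [ 0.593  -0.2055  0.076 ] travel 0.0394
green 53 [ 0.5943 -0.2249  0.076 ] travel 0.0396
blue 53 [ 0.5923 -0.1845  0.076 ] travel 0.0401
5.9 [ 0.5854 -0.014   0.0637] tcp travel 0.039724294400357386 [-0.2  1.2 -1.8] 0.021103085337641266
```

View pics/f.png

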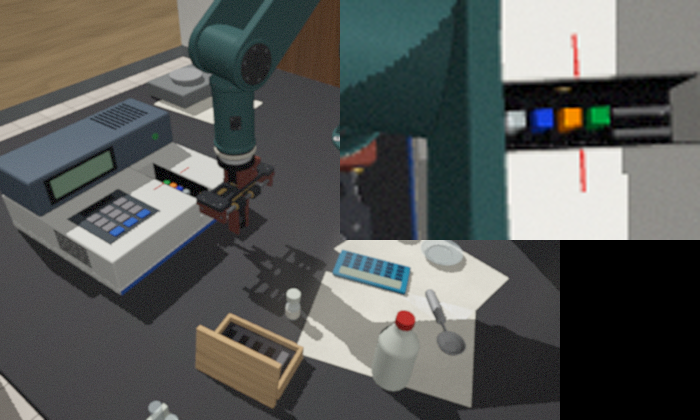

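The view shows amber at (569,118 in the inset), between the red lines. Travel is 39.4–40.1 mm, the fingers are still on the knob at 21 mm, and the bystanders in view haven't moved.

```bash
python3 -c "
from h import *
print(manip.sign_off())"
```

```text
the job is handed in; nothing more can be done
None
```

I drew the carriage out to the 40 mm notch, which puts the amber glass in the beam, and handed the job in while still holding the knob at the 25 N grip setting. The sign-off gives no verdict.

- **Where amber stood:** it was in the third place, 40 mm behind the beam. Blue was second and green fourth.
- **Travel at the end:** the TCP gave 39.7 mm, and the three coloured glasses in the top view gave 39.4 to 40.1 mm. Amber was at y = -0.2055, within 1 mm of the beam line marked by the red index lines (about -0.206).
- **Grip:** the finger opening was 21 mm on the 22 mm knob, and I saw no slip.
- **Glasses and bystanders:** the glasses looked upright in the last picture. The bystanders I could see had not moved; the overlaid inset hid the beaker.
- **What I could not confirm:** the detent click did not show in the noisy force reading, so the notch is judged from position alone. One height check was slightly off: the wrist-and-top view gave the knob 57 mm against the stated 60 mm, while the scene-and-top view gave 60.5 mm.

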